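Load the bench demagnetiser and switch it on

TASK

Take the two steel spacer rings from the sloped rack and drop them flat, one after the other, into the upright tube of the green demagnetiser, so that they lie in one column on the tube's floor. Then, with both rings in and let go, switch it on by pressing down the raised near end of its red rocker until it snaps over and stays. Leave the pliers, the screwdriver and the jar where they are.

Things in the scene. Friction and masses are not known exactly. Their poses are not given: they have to be found in the camera images.
- ring_a_mid (a point): Centre (half-way up, on the axis) of one bright steel spacer ring: outer diameter 60 mm, hole 32 mm, 20 mm thick, about 0.15 kg. Its z axis is the ring's axis. At the start the ring lies flat on the sloped rack, so its axis leans 30 degrees from vertical towards the rack's front (the robot's side); its lower edge rests on the rack's ledge. The two rings are alike and may go in in either order.
- ring_b_mid (a point): Centre of the other steel ring, same size and lie as ring_a.
- rack: Plywood board on an aluminium frame, fixed to the bench. Origin on the bench under the middle of the board; x points to its high far side, y along the ledge. Board 88 mm (up the slope) x 270 mm, leaning back 30 degrees: its front edge is low, its top surface 36 mm above the bench at the middle. An aluminium ledge along the front edge stands 13 mm proud of the board. The rings lie side by side along the ledge with at least 40 mm between them; their undersides lie on the board.
- demagnetiser: Green box 180 x 104 mm, top 46 mm above the bench, fixed to it. Origin on the bench under the middle of the box; x points away from its near (rocker) end towards its tube end, z up. The aluminium tube stands at x = +36 mm, the rocker at x = -50 mm.
- tube_mouth (a point): Centre of the tube's open upper rim, 98 mm above the bench; axes as the demagnetiser's. Rim outer diameter 82 mm. The mouth narrows from 75 mm inside at the rim to the 66 mm bore 10 mm below it.
- tube_floor (a point): Centre of the tube's floor, 49 mm below the rim, z up. The 66 mm bore runs down to it. Two rings stacked flat fill 40 mm of it, the centres 10 mm and 30 mm above the floor.
- rocker (a joint): Angle of the red rocker, rad: 0 = off (the end near the robot, away from the tube, stands up), 0.44 = on (near end down). Over-centre: it resists with up to about 5 N at the near end, passes the middle at 0.22 and then snaps on by itself and stays.
- rocker_near (a point): Point on the upper face of the rocker's near end where to press down: 17 mm from the hinge, on the side away from the tube. The rocker is 50 mm long and 34 mm wide, in a black bezel. This point goes down by about 7 mm from off to on.
- pliers: Blue-handled pliers, 158 mm long, lying on the bench near the robot; origin at the middle of the underside. Not to be disturbed.
- screwdriver: Red-handled screwdriver, 181 mm long, lying on the bench; origin at the middle of the underside. Not to be disturbed.
- jar: Small jar with a red lid, 52 mm across, 56 mm high, on the bench; origin at the middle of the underside. Not to be disturbed.
Mind the look-alikes: they are no part of the job. Leave any blue look-alike of the part that bears ring_b_mid alone.

How it is judged:
By the outcome, as a careful person would: the job done as asked, in the order asked, and still so for the second after the job is handed in, with the robot touching nothing.
It also fails if it takes over 62 s, if anything falls off the work surface, if the arm or the gripper's body presses on something with over 40 N, if the wrist force passes 120 N, or if a joint passes its speed limit or range.

ROBOT

A 6-joint arm with a two-finger parallel gripper is mounted at the origin on a cart in front of the work surface, level with it; the furniture and walls round the work are solid. World frame = base frame: x ahead of the robot, y to its left, z up, the work surface at z = 0. Lengths are in m, angles in rad, forces in N, time in s.
With the tool pointing down it reaches from about 0.35 to 0.725 m from the base axis. Payload 6 kg.
Tool frame: the origin (TCP) lies midway between the tips of the shut fingers; the grasp point (between the pads) lies 19 mm behind it; z points along the fingers, y is the line along which they close (so a half turn about z gives the same grasp; the last joint's range is limited). The gripper opens to 85 mm and grips with 20 to 120 N. Pads are 22 mm wide; open, the fingers measure 114 mm over their backs; the gripper's body (76 mm by 85 mm) begins 54 mm behind the grasp point. The pads swing forward as they close: fully open they stand 13 mm farther back than shut.
Start: joints at [-0.9, 0.04, 0.085, 0, -1.615, -0.334], TCP at [0.198, -0.566, 0.231] pointing down, gripper open.
Joint ranges: [-2.56, 2.56], [-1.29, 2.01], [-1.08, 1.49], [-3.29, 1.98], [-2.81, -0.18], [-2.99, 2.99]. Speed limits (rad/s): [2.57, 2.57, 3.01, 3.14, 3.14, 3.14].

INTERFACE

Orientations are given as a rotation vector (axis times angle).
In Python, from plant import bot gives the robot as it stands.
- The arm moves only by the tool play_rows, never from a script. Its argument "targets" is a list that holds one entry, the list of rows, each a list of 7 numbers: the shift along the tool's x, y, z in mm, then the turn, a rotation vector about the tool's x, y, z in rad, then the opening in per cent of the stroke, from 0 (shut) to 100 (fully open). A call has 1 to 12 rows; each row shifts and turns the commanded pose from where the row before left it, along the tool's axes as they then stand; what a row does not reach is not made up. A row lasts 1/12 s, in which the tool goes at most 41.7 mm and 7.16 degrees, less where a joint would pass 70% of its speed; a pose out of reach is approached as far as the arm can. A call is refused whole if a number of a shift passes 41.7 or a number of a turn 0.125, either way. A call with a gripper value outside its range is refused whole. The fingers move at their own pace and stop on an object; "newtons" is the grip in N (left out, the last holds). Time passes only in rows, so rows that do not move let the fingers close. It gives the time, the measured TCP pose, the force, the opening and the grip force at its end, in the units of the state.
- bot.get_obs(): the state, without advancing time (a new reading comes with each control period).
- bot.get_image(name): name is "side" or "top" or "wrist"; returns a dict with "color" (420x560x3 uint8, red, green, blue), "fx", "fy", "cx", "cy" (pixels), "k1" (the pictures are not rectified: a ray, as slopes to the right and down, at radius r is drawn at 1 + k1 r^2 times it, then the intrinsics apply), "position" and "orientation" of the camera in the world; the wrist camera has in their place "hand_eye" (4x4, takes a point from camera to tool coordinates, whose origin is the TCP and whose axes are the flange's). Camera axes: x right, y up, looking along -z (the intrinsics and any distortion apply to the point x, -y, -z); pixel columns grow to the right and rows downward; lengths in m; the calibration is good to about 2 mm. A picture is of the moment at which its call begins: read the wrist's pose just before it. There is no depth.
- bot.job_done(): hands the job in; it is judged then, once.
The state is a dict: "time": time; "joints": joint angles; "dq": joint speeds; "joint_efforts": joint torques, N m; "tool_pos": TCP position; "tool_rot": TCP orientation; "contact_force": force on the tool from outside, world axes, zero at the start; "wrist_torque": the same for the moment, N m; "opening": finger opening in m; "finger_force": force on a finger pad.
Only numpy, scipy, OpenCV 4.12 (cv2) and the standard library are available. Lean on these libraries where they do the work, as an engineer would, in place of code of your own. Each camera call takes 0.05 s, during which the arm holds its last target. There are 200 camera calls.

## Working session

There is one attempt and no reset: what is moved stays moved. The work goes in short steps, Python scripts to look and compute and a tool call to move; the robot and the scene stay as the last step left them, time stands still between calls to the robot, and variables do not carry over. Pictures are saved under pics/ and viewed, at most 10 in all, crops included, and the job is handed in when it is done.

Besides the shell and the picture viewer there is one more tool, called after "Emit:" as name(argument=value, ...) on one line, values as JSON. play_rows: Moves the arm, as the interface text tells. Its arguments: {"type":"object","properties":{"targets":{"type":"array"},"newtons":{"type":"number"}},"required":["targets"]}

```bash
mkdir -p pics; ls
cat > h.py <<'E'
import numpy as np, cv2
from scipy.spatial.transform import Rotation as R
from plant import bot
def save(n,f,crop=None,s=1):
    i=bot.get_image(n); c=i["color"][:,:,::-1]
    if crop: x0,y0,x1,y1=crop; c=c[y0:y1,x0:x1]
    cv2.imwrite("pics/"+f,cv2.resize(c,None,fx=s,fy=s,interpolation=cv2.INTER_CUBIC)); return i
E
python3 - <<'E'
from h import *
import pickle
o=bot.get_obs();print(o)
d={}
for n in("top","side","wrist"):
    i=save(n,n+"0.png",None,1.42);d[n]=i
    print(n,{k:v for k,v in i.items() if k!="color"})
pickle.dump(d,open("i0.pkl","wb"))
E
```

```text
pics
{'time': 0.0, 'joints': array([-9.00305156e-01,  4.08110941e-02,  8.38058150e-02, -4.39789277e-04,
       -1.61549197e+00, -3.33669271e-01]), 'dq': array([-5.03911333e-04, -1.27071862e-05, -1.29261134e-03, -3.41281307e-04,
        1.27341590e-03,  2.25592847e-05]), 'joint_efforts': array([ 9.14658158e-04, -3.68199205e+01,  3.47419775e+01,  6.93244502e+00,
       -5.50290672e-03,  1.68904131e-05]), 'tool_pos': array([ 0.19823963, -0.56596092,  0.2302812 ]), 'tool_rot': array([ 5.26538177e-01, -3.09671305e+00, -2.67382481e-03]), 'contact_force': array([-0.37389538,  0.63594143,  0.19539751]), 'wrist_torque': array([-0.03573475, -0.03496618, -0.04906615]), 'finger_force': 0.0, 'opening': 0.08509118146185085}
top {'fx': 455.95016429214, 'fy': 455.95016429214, 'cx': 276.53872610626615, 'cy': 204.23848494408426, 'k1': -0.042158649456138016, 'position': array([0.42186708, 0.10324014, 1.35911353]), 'orientation': array([ 0.0724718 , -0.07509613, -1.59751306])}
side {'fx': 483.16268967906313, 'fy': 483.16268967906313, 'cx': 280.07824688520554, 'cy': 207.06708207911464, 'k1': -0.0323529391324805, 'position': array([0.4786742 , 1.06801916, 0.60526149]), 'orientation': array([ 0.0305856 , -1.618604  , -2.63907099])}
wrist {'fx': 364.3617661132244, 'fy': 364.3617661132244, 'cx': 276.9379970318721, 'cy': 204.91751887247392, 'k1': -0.02257133880712843, 'hand_eye': array([[-4.61034304e-04,  9.60504755e-01,  2.78263191e-01,
         7.16965237e-02],
       [ 9.99999468e-01,  6.99579744e-04, -7.57971655e-04,
         2.83454061e-04],
       [-9.22702671e-04,  2.78262694e-01, -9.60504566e-01,
        -1.41776216e-01],
       [ 0.00000000e+00,  0.00000000e+00,  0.00000000e+00,
         1.00000000e+00]])}
```

View pics/top0.png

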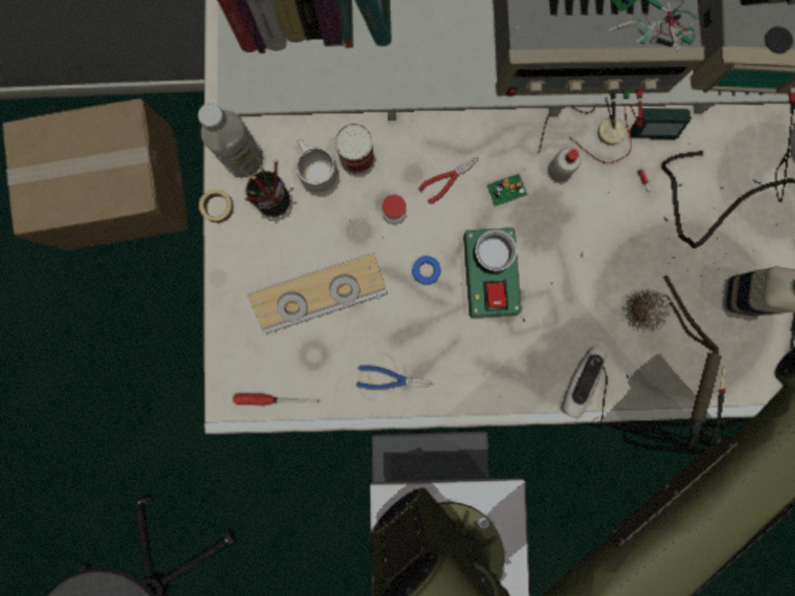

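View pics/side0.png

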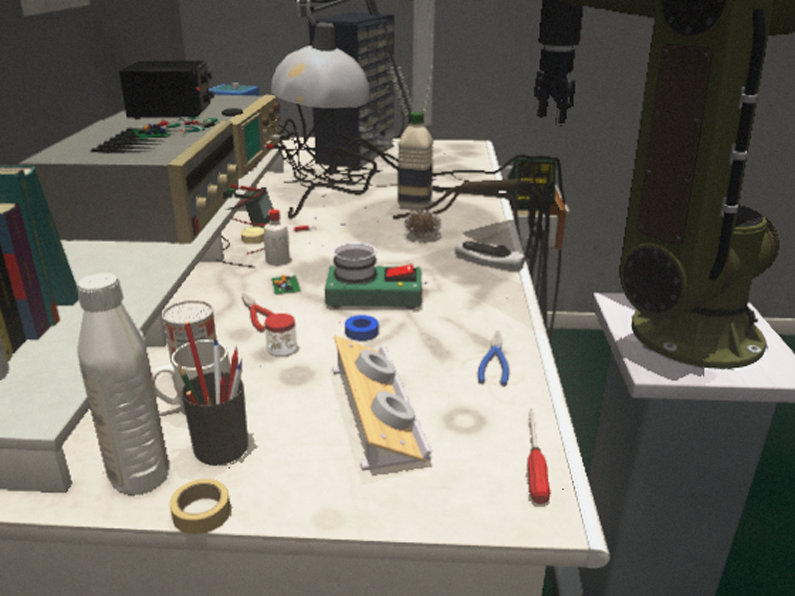

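Top (×1.42): rings at about (292,306) and (344,289), tube mouth (496,251), rocker (496,294), rack tilted ~17°, blue look-alike (426,270). Side (×1.42): rings (394,409) and (376,365), tube rim (355,255).

```bash
cat >> h.py <<'E'
def ray(i,u,v,o=None):
    p=np.array([[[u,v]]],float); K=np.array([[i["fx"],0,i["cx"]],[0,i["fy"],i["cy"]],[0,0,1]])
    x,y=cv2.undistortPoints(p,K,np.array([i["k1"],0,0,0.]))[0,0]
    d=np.array([x,-y,-1.])
    if "hand_eye" in i:
        T=np.eye(4);T[:3,:3]=R.from_rotvec(o["tool_rot"]).as_matrix();T[:3,3]=o["tool_pos"];T=T@i["hand_eye"]
        return T[:3,3],T[:3,:3]@d
    return i["position"],R.from_rotvec(i["orientation"]).as_matrix()@d
def atz(i,u,v,z,o=None):
    c,d=ray(i,u,v,o); return c+d*(z-c[2])/d[2]
def tri(rs):
    A=sum(np.eye(3)-np.outer(d,d)/(d@d) for c,d in rs);b=sum((np.eye(3)-np.outer(d,d)/(d@d))@c for c,d in rs)
    return np.linalg.solve(A,b)
E
python3 - <<'E'
from h import *
import pickle
d=pickle.load(open("i0.pkl","rb"));t,s=d["top"],d["side"];k=1/1.42
np.set_printoptions(precision=4,suppress=True)
for n,a,b in[("left",(292,306),(394,409)),("right",(344,289),(376,365)),("tube",(496,251),(355,255))]:
    print(n,tri([ray(t,a[0]*k,a[1]*k),ray(s,b[0]*k,b[1]*k)]))
for n,u,v,z in[("tube",496,251,.098),("ringL",292,306,.05),("ringR",344,289,.05),("rocker",496,294,.052),("boxNL",468,318,.046),("boxNR",520,315,.046),("boxFL",466,230,.046),("boxFR",517,228,.046),("rackNL",265,331,.025),("rackNR",387,293,.025),("rackFL",249,293,.058),("rackFR",376,254,.058),("blue",426,270,.01),("jar",394,207,.05),("pl",358,370,.01)]:
    print(n,atz(t,u*k,v*k,z))
for n,f,q,sc in[("top","c1.png",(160,150,390,240),3.4)]:
    x0,y0,x1,y1=q;cv2.imwrite("pics/"+f,cv2.resize(d[n]["color"][y0:y1,x0:x1,::-1],None,fx=sc,fy=sc,interpolation=cv2.INTER_CUBIC))
E
```

```text
left [0.5179 0.3058 0.0408]
right [0.5503 0.1987 0.0417]
tube [ 0.6134 -0.1081  0.0859]
tube [ 0.6117 -0.1061  0.098 ]
ringL [0.5179 0.3044 0.05  ]
ringR [0.5495 0.1981 0.05  ]
rocker [ 0.5305 -0.11    0.052 ]
boxNL [ 0.4838 -0.0519  0.046 ]
boxNR [ 0.4868 -0.158   0.046 ]
boxFL [ 0.6648 -0.0549  0.046 ]
boxFR [ 0.6662 -0.1602  0.046 ]
rackNL [0.4696 0.3647 0.025 ]
rackNR [0.5412 0.1112 0.025 ]
rackFL [0.546  0.3899 0.058 ]
rackFR [0.6183 0.1311 0.058 ]
blue [0.5887 0.0281 0.01  ]
jar [0.7161 0.0918 0.05  ]
pl [0.3842 0.1757 0.01  ]
```

View pics/c1.png

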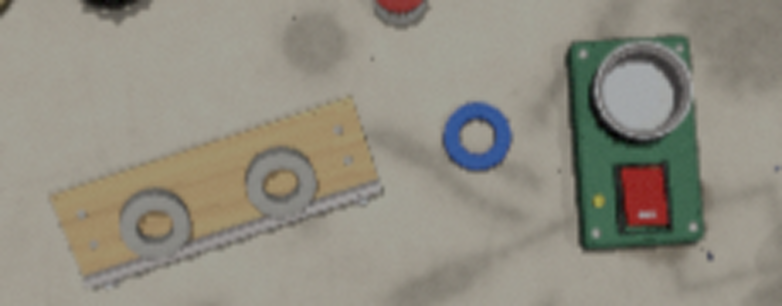

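The crop confirms two grey rings on the rack, and a blue ring on the bench to leave alone. Next I write a planner for rows and go to a lookout tilted along the ring axis.

```bash
cat >> h.py <<'E'
np.set_printoptions(precision=4,suppress=True)
def rackR(yaw,tilt=np.pi/6):
    xr=np.array([np.cos(yaw),np.sin(yaw),0]);zt=np.sin(tilt)*xr-np.cos(tilt)*np.array([0,0,1]);yt=np.array([-xr[1],xr[0],0])
    return np.column_stack([np.cross(yt,zt),yt,zt])
def go(p,Rt,o=None):
    o=o or bot.get_obs();R0=R.from_rotvec(o["tool_rot"])
    dr=(R0.inv()*R.from_matrix(Rt)).as_rotvec();d=np.array(p)-o["tool_pos"]
    print("t",o["time"],"pos",o["tool_pos"],"turn",dr,"shift before turn",R0.inv().apply(d)*1e3,"after turn",Rt.T@d*1e3)
E
python3 - <<'E'
from h import *
go([.471,.234,.17],rackR(np.radians(15.8)))
E
```

```text
t 0.15 pos [ 0.1983 -0.566   0.2305] turn [ 0.0174 -0.5236  0.0593] shift before turn [-521.8249  664.8584   61.3587] after turn [-385.6795  695.5435  292.5293]
```

Emit:
play_rows(targets=[[[-27,28,0,0,0,0,90],[-27,28,0,0,0,0,90],[-27,28,0,0,0,0,90],[-27,28,0,0,0,0,90],[-27,28,0,0,0,0,90],[-27,28,0,0,0,0,90],[-27,28,0,0,0,0,90],[-27,28,0,0,0,0,90],[-27,28,0,0,0,0,90],[-27,28,0,0,0,0,90],[-27,28,0,0,0,0,90],[-27,28,0,0,0,0,90]]])

```text
time: 1.15
tool_pos: [0.3933, -0.1401, 0.2314]
tool_rot: [-0.527, 3.096, 0.0]
contact_force: [1.1, -0.4, -0.0]
opening: 0.0769
finger_force: 0.0
```

Emit:
play_rows(targets=[[[-16,28,5,0,0,0,90],[-16,28,5,0,0,0,90],[-16,28,5,0,0,0,90],[-16,28,5,0,0,0,90],[-16,28,5,0,0,0,90],[-16,28,5,0,0,0,90],[-16,28,5,0,0,0,90],[-16,28,5,0,0,0,90],[-16,28,5,0,0,0,90],[-16,28,5,0,0,0,90],[-16,28,5,0,0,0,90],[-16,28,5,0,0,0,90]]])

```text
time: 2.15
tool_pos: [0.4631, 0.2402, 0.1709]
tool_rot: [0.527, -3.097, -0.0]
contact_force: [0.2, -0.5, 0.4]
opening: 0.0767
finger_force: 0.0
```

Emit:
play_rows(targets=[[[0,0,0,0.003,-0.087,0.01,90],[0,0,0,0.003,-0.087,0.01,90],[0,0,0,0.003,-0.087,0.01,90],[0,0,0,0.003,-0.087,0.01,90],[0,0,0,0.003,-0.087,0.01,90],[0,0,0,0.003,-0.087,0.01,90],[0,0,0,0,0,0,90],[0,0,0,0,0,0,90]]])

```text
time: 2.82
tool_pos: [0.4622, 0.238, 0.1699]
tool_rot: [-0.363, 2.599, 0.093]
contact_force: [0.1, 0.7, 0.2]
opening: 0.0768
finger_force: 0.0
```

Run:
```python
from h import *
import pickle
o=bot.get_obs();go([.471,.234,.17],rackR(np.radians(15.8)),o)
i=save("wrist","w1.png",None,1.42);pickle.dump((i,o),open("w1.pkl","wb"))
```

```text
t 2.8167 pos [0.4622 0.238  0.1699] turn [-0.0017 -0.0028  0.0021] shift before turn [-6.39   -6.1933  3.6222] after turn [-6.3926 -6.1862  3.6298]
```

View pics/w1.png

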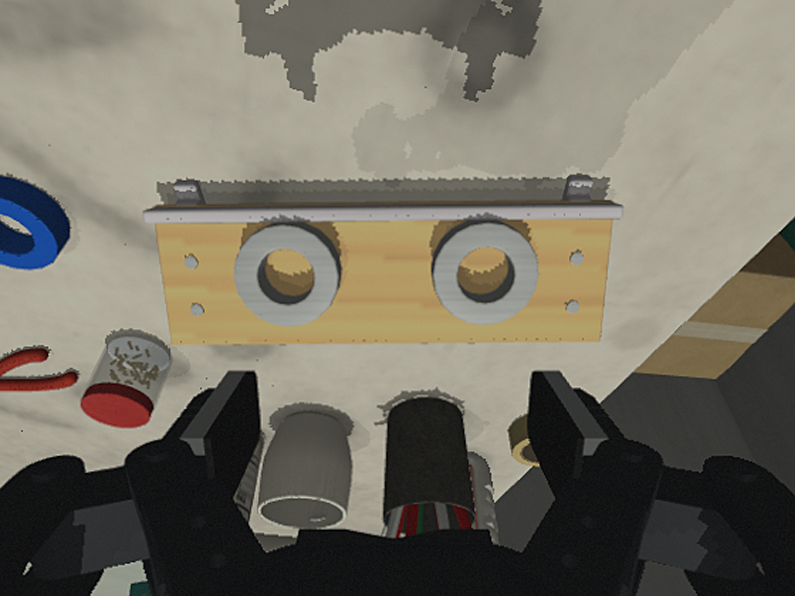

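Wrist (×1.42): ring top faces centred at about (287,273) [right ring] and (485,273) [left ring], rack's high edge corners (172,343) and (602,341), ledge at row 212. I fit the rack pose.

```bash
cat > fit.py <<'E'
from h import *
import pickle
from scipy.optimize import least_squares
i,o=pickle.load(open("w1.pkl","rb"));t=pickle.load(open("i0.pkl","rb"))["top"]
k=1/1.42; c=lambda u,v:(160+u/3.4,150+v/3.4)
def P(q,s,y,n):
    yaw=q[2];xr=np.array([np.cos(yaw),np.sin(yaw),0]);yr=np.array([-xr[1],xr[0],0]);Z=np.array([0,0,1.])
    sl=.8660*xr+.5*Z; nn=-.5*xr+.8660*Z
    return np.array([q[0],q[1],.036])+s*sl+y*yr+n*nn
def perp(r,p):
    a,d=r;d=d/np.linalg.norm(d);v=p-a;return (v-d*(d@v))*1e3
W=lambda u,v:ray(i,u*k,v*k,o); T=lambda u,v:ray(t,*c(u,v))
def f(q):
    pts=[(W(172,343),P(q,.044,-.135,0),1),(W(602,341),P(q,.044,.135,0),1),
    (W(287,273),P(q,q[3],q[4],.02),1),(W(485.5,273),P(q,q[3],q[5],.02),1),
    (T(51,195),P(q,.044,.135,0),.5),(T(352,97),P(q,.044,-.135,0),.5),
    (T(155,222),P(q,q[3],q[5],.017),.5),(T(281,182),P(q,q[3],q[4],.017),.5)]
    return np.concatenate([w*perp(r,p) for r,p,w in pts])
r=least_squares(f,[.544,.249,.276,-.012,-.05,.06],x_scale=.01)
if __name__=="__main__":
    q=r.x;print(q,np.degrees(q[2]));print(r.fun.reshape(-1,3))
    for y in q[4:6]: print("ring mid",P(q,q[3],y,.01))
E
python3 fit.py
```

```text
[ 0.5434  0.2549  0.2884 -0.0056 -0.0542  0.0569] 16.524627812942022
[[ 0.6914 -1.2813  1.3856]
 [ 0.5695  0.0355  0.6229]
 [ 0.9374 -0.5059  0.9513]
 [ 0.4466 -0.4032  0.1831]
 [-0.8417  2.0427  0.3732]
 [-0.5292  0.7902 -0.0612]
 [-2.0878  0.4519 -0.0846]
 [-1.831   1.0248 -0.1051]]
ring mid [0.5494 0.2002 0.0419]
ring mid [0.5178 0.3067 0.0419]
```

Run:
```python
from fit import *
Rt=rackR(r.x[2]);z=Rt[:,2]
m=P(r.x,r.x[3],r.x[4],.01); go(m-.06*z,Rt); go(m+.009*z,Rt)
```

```text
t 2.8667 pos [0.463  0.2387 0.172 ] turn [-0.0071 -0.0016 -0.0104] shift before turn [  2.0723 -60.8699  88.9938] after turn [  2.8508 -61.4722  88.5572]
t 2.8667 pos [0.463  0.2387 0.172 ] turn [-0.0071 -0.0016 -0.0104] shift before turn [  1.9626 -60.3815 157.992 ] after turn [  2.8508 -61.4722 157.5572]
```

Emit:
play_rows(targets=[[[0,-20,20,-0.007,-0.002,-0.01,90],[1,-20,20,0,0,0,90],[1,-21,20,0,0,0,90],[1,0,15,0,0,0,90],[0,0,13,0,0,0,90],[0,0,0,0,0,0,90],[0,0,0,0,0,0,90]]])

```text
time: 3.45
tool_pos: [0.5209, 0.1914, 0.0944]
tool_rot: [-0.373, 2.595, 0.098]
contact_force: [0.1, 0.3, 0.0]
opening: 0.077
finger_force: 0.0
```

Run:
```python
from fit import *
Rt=rackR(r.x[2]);z=Rt[:,2]
m=P(r.x,r.x[3],r.x[4],.01); o=bot.get_obs();go(m+.009*z,Rt,o)
j=save("wrist","w2.png",(120,100,460,330),2.2);print(bot.get_obs()["tool_pos"])
# predicted ring top-face outline in image
T=np.eye(4);T[:3,:3]=R.from_rotvec(o["tool_rot"]).as_matrix();T[:3,3]=o["tool_pos"];T=np.linalg.inv(T@j["hand_eye"])
a=np.linspace(0,2*np.pi,5)[:-1]
q=[P(r.x,r.x[3]+.03*np.cos(b),r.x[4]+.03*np.sin(b),.02) for b in a]+[m-.01*z]
pc=(T[:3,:3]@np.array(q).T).T+T[:3,3];pc[:,1:]*=-1
K=np.array([[j["fx"],0,j["cx"]],[0,j["fy"],j["cy"]],[0,0,1]])
px=cv2.projectPoints(pc,np.zeros(3),np.zeros(3),K,np.array([j["k1"],0,0,0.]))[0][:,0]
print((px-[120,100])*2.2)
```

```text
t 3.45 pos [0.5209 0.1914 0.0944] turn [-0.0025 -0.0005 -0.002 ] shift before turn [ 0.4406  0.5463 69.4003] after turn [ 0.4771  0.3764 69.4012]
[0.5209 0.1918 0.0952]
[[346.4189 395.3677]
 [463.3316 289.3197]
 [345.8135 174.7068]
 [229.0135 289.8019]
 [346.129  289.59  ]]
```

View pics/w2.png

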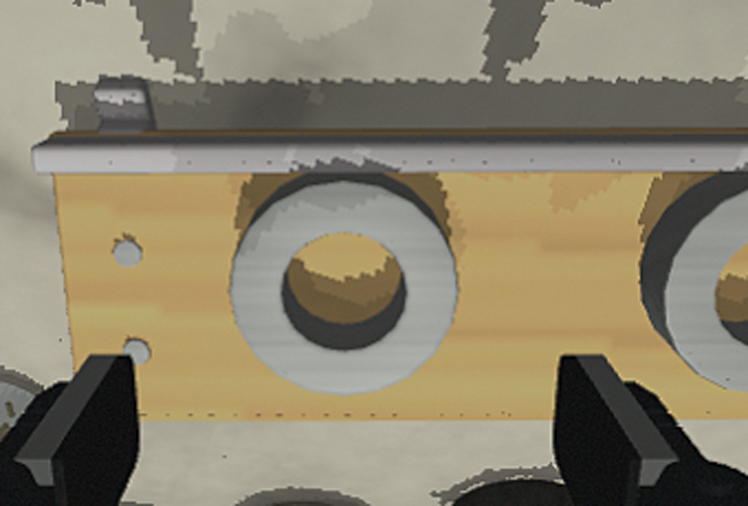

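Ring outline x 231–458, y 181–393 in the crop, centre (344,287), within 1 mm of the prediction; fingers straddle it (135 and 558). Descend.

Emit:
play_rows(targets=[[[0,0,12,0,0,0,90],[0,0,12,0,0,0,90],[0,0,12,0,0,0,90],[0,0,10,0,0,0,90],[0,0,9,0,0,0,90],[0,0,7,0,0,0,90],[0,0,5,0,0,0,90],[0,0,2,0,0,0,90],[0,0,0,0,0,0,90]]])

```text
time: 4.25
tool_pos: [0.5533, 0.2014, 0.0341]
tool_rot: [-0.375, 2.594, 0.1]
contact_force: [0.1, 0.2, -0.0]
opening: 0.0768
finger_force: 0.0
```

Emit:
play_rows(targets=[[[0,0,0,0,0,0,55],[0,0,0,0,0,0,55],[0,0,0,0,0,0,55],[0,0,0,0,0,0,55],[0,0,0,0,0,0,55],[0,0,0,0,0,0,55],[0,0,0,0,0,0,55]]], newtons=30)

```text
time: 4.83
tool_pos: [0.5531, 0.2012, 0.035]
tool_rot: [-0.375, 2.593, 0.1]
contact_force: [-7.5, -2.8, 6.2]
opening: 0.0597
finger_force: 30.2
```

Emit:
play_rows(targets=[[[0,0,-3,0,0,0,55],[0,0,-8,0,0,0,55],[0,0,-14,0,0,0,55],[0,0,-20,0,0,0,55],[0,0,-20,0,0,0,55],[0,0,-15,0,0,0,55],[0,0,-10,0,0,0,55],[0,0,0,0,0,0,55]]])

```text
time: 5.5
tool_pos: [0.5098, 0.1892, 0.1151]
tool_rot: [-0.375, 2.59, 0.104]
contact_force: [1.0, 1.0, -1.8]
opening: 0.0588
finger_force: 33.6
```

Run:
```python
from h import *
o=bot.get_obs();print(o["tool_pos"],o["opening"],o["finger_force"],o["contact_force"])
save("wrist","w3.png",(120,200,460,420),2.2)
```

```text
[0.5098 0.1892 0.1151] 0.05884110685284007 33.59501928091049 [ 1.0381  0.9856 -1.8459]
```

View pics/w3.png

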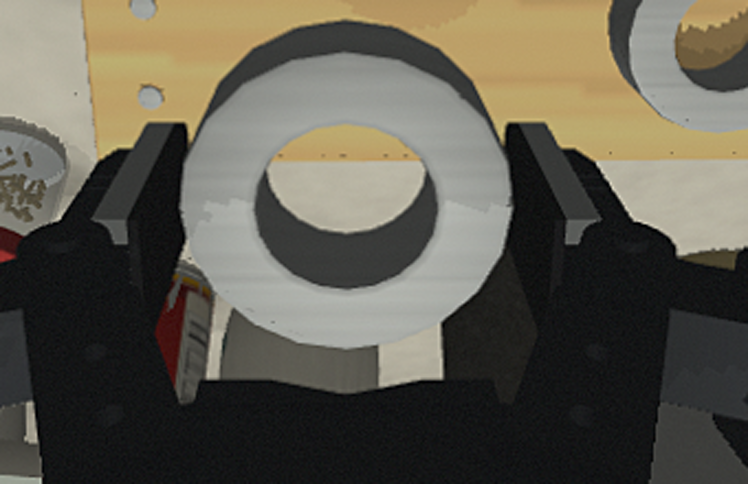

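Ring held, top face outline x 182–511, y 53–348 in the crop. Fit its position and tilt in the tool frame.

```bash
cat > inhand.py <<'E'
from h import *
from scipy.optimize import least_squares
def project(j,p):
    p=np.atleast_2d(p);T=np.linalg.inv(j["hand_eye"]);pc=p@T[:3,:3].T+T[:3,3];pc[:,1:]*=-1
    K=np.array([[j["fx"],0,j["cx"]],[0,j["fy"],j["cy"]],[0,0,1]])
    return cv2.projectPoints(pc,np.zeros(3),np.zeros(3),K,np.array([j["k1"],0,0,0.]))[0][:,0]
def face(q,D=.0592):
    a=np.linspace(0,2*np.pi,73);e=np.column_stack([np.cos(a)*np.cos(q[3]),np.sin(a),-np.cos(a)*np.sin(q[3])])*D/2
    return np.array(q[:3])+e
def fit(j,obs):
    def f(q):
        p=project(j,face(q));return np.r_[p.min(0),p.max(0)]-obs
    return least_squares(f,[0,0,-.019,0],x_scale=[.01,.01,.01,.1])
E
python3 - <<'E'
from inhand import *
j=bot.get_image("wrist")
obs=np.array([120+182/2.2,200+53/2.2,120+511/2.2,200+348/2.2])
s=fit(j,obs);print(s.x,s.fun)
q=[0,0,-.019,0];p=project(j,face(q));print((np.r_[p.min(0),p.max(0)]-[120,200,120,200])*2.2)
E
```

```text
[-0.0024  0.0005 -0.014  -0.0106] [0. 0. 0. 0.]
[172.8285  49.8677 514.9008 354.4625]
```

Emit:
play_rows(targets=[[[0,0,-20,0,0,0,55],[0,0,-20,0,0,0,55],[0,0,-20,0,0.065,0,55],[0,0,-15,0,0.065,0,55],[0,0,-10,0,0.065,0,55],[0,0,0,0,0.065,0,55],[0,0,0,0,0.065,0,55],[0,0,0,0,0.065,0,55],[0,0,0,0,0.065,0,55],[0,0,0,0,0.065,0,55],[0,0,0,0,0,0,55],[0,0,0,0,0,0,55]]])

```text
time: 6.6
tool_pos: [0.4715, 0.177, 0.1844]
tool_rot: [-0.447, 3.108, -0.003]
contact_force: [-1.0, -0.1, -2.8]
opening: 0.0592
finger_force: 33.6
```

Run:
```python
from h import *
o=bot.get_obs();print(o["opening"],o["finger_force"]);go([.66,-.107,.2],rackR(.2884,0),o)
```

```text
0.05923576097791952 33.561924397945404
t 6.6 pos [0.4715 0.177  0.1844] turn [-0.002   0.0016 -0.0027] shift before turn [-100.8053 -325.6206  -14.7536] after turn [ -99.916  -325.8572  -15.5564]
```

Emit:
play_rows(targets=[[[-5,-16,-1,0,0,0,55],[-10,-32,-2,0,0,0,55],[-10,-33,-2,0,0,0,55],[-10,-33,-2,0,0,0,55],[-10,-33,-2,0,0,0,55],[-10,-33,-2,0,0,0,55],[-10,-33,-2,0,0,0,55],[-10,-33,-2,0,0,0,55],[-10,-32,0,0,0,0,55],[-10,-32,0,0,0,0,55],[-5,-16,0,0,0,0,55],[0,0,0,0,0,0,55]]])

```text
time: 7.6
tool_pos: [0.6596, -0.1104, 0.2005]
tool_rot: [-0.443, 3.107, -0.002]
contact_force: [-0.3, 1.0, -2.6]
opening: 0.0591
finger_force: 33.6
```

Run:
```python
from h import *
import pickle
save("top","dummy.png");o=bot.get_obs();print(o["tool_pos"],o["tool_rot"],o["opening"])
i=save("wrist","w4.png",None,1.42);pickle.dump((i,o),open("w4.pkl","wb"))
```

```text
[ 0.6591 -0.1088  0.2008] [-0.4451  3.1066 -0.0011] 0.059441991157608405
```

View pics/w4.png

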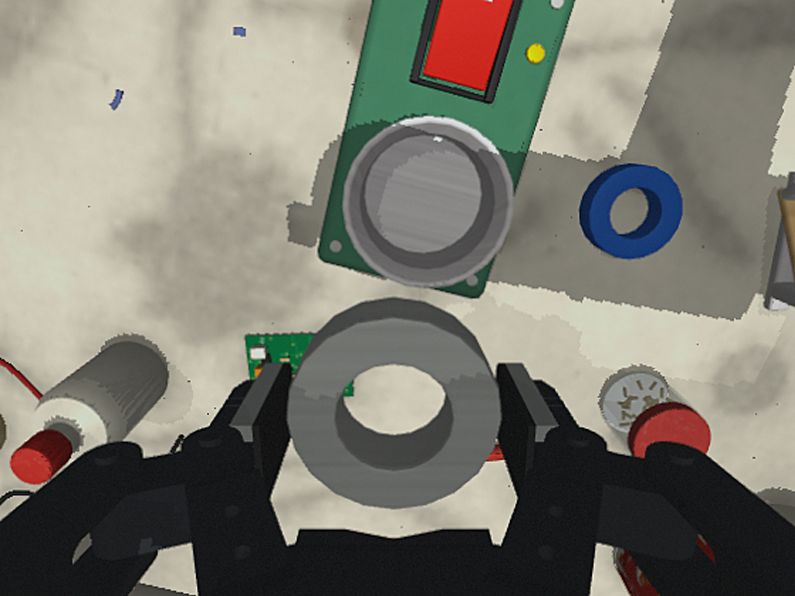

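Tube rim spans x 344–514, y 116–288 (×1.42), centre (429,202); ring still held flat, face x 288–501, y 319–508.

Run:
```python
from inhand import *
import pickle
i,o=pickle.load(open("w4.pkl","rb"));k=1/1.42
print("tube",atz(i,429*k,202*k,.098,o))
print("rim edges",[np.round(atz(i,u*k,v*k,.098,o)[:2],4) for u,v in((344,202),(514,202),(429,116),(429,288))])
print("inhand",fit(i,np.array([288,319,501,508])*k).x)
ring=np.array([-.0022,.0003,0]);Rt=rackR(.2884,0)
g=atz(i,429*k,202*k,.098,o);g[2]=.155
go(g-Rt@ring,Rt)
```

```text
tube [ 0.612  -0.1047  0.098 ]
rim edges [array([ 0.6232, -0.143 ]), array([ 0.6008, -0.0664]), array([ 0.5754, -0.1162]), array([ 0.6521, -0.0922])]
inhand [-0.0025  0.0007 -0.0137  0.0074]
t 7.7 pos [ 0.6588 -0.1077  0.2013] turn [-0.0009  0.0036 -0.0025] shift before turn [46.4276 15.7918 46.1391] after turn [46.2203 15.8642 46.322 ]
```

Emit:
play_rows(targets=[[[8,3,5,0,0.003,-0.002,55],[12,4,12,0,0,0,55],[12,4,12,0,0,0,55],[10,3,12,0,0,0,55],[4,2,10,0,0,0,55],[0,0,12,0,0,0,55],[0,0,12,0,0,0,55],[0,0,9,0,0,0,55],[0,0,6,0,0,0,55],[0,0,3,0,0,0,55],[0,0,0,0,0,0,55],[0,0,0,0,0,0,55]]])

```text
time: 8.7
tool_pos: [0.611, -0.1052, 0.1093]
tool_rot: [-0.452, 3.107, -0.001]
contact_force: [0.6, -0.0, -2.4]
opening: 0.0592
finger_force: 33.6
```

Run:
```python
from h import *
o=bot.get_obs();Rt=rackR(.2884,0)
go(np.array([.612,-.105,.096])-Rt@np.array([-.0023,.0005,0]),Rt,o);print(o["contact_force"])
```

```text
t 8.7 pos [ 0.611  -0.1052  0.1093] turn [-0.0011  0.0014  0.0006] shift before turn [ 1.3303 -0.5875 13.2693] after turn [ 1.3116 -0.603  13.2704]
[ 0.5846 -0.0078 -2.4357]
```

Emit:
play_rows(targets=[[[1,-0.5,4,0,0,0,55],[0,0,4,0,0,0,55],[0,0,3,0,0,0,55],[0,0,2,0,0,0,55],[0,0,0,0,0,0,55],[0,0,0,0,0,0,55]]])

```text
time: 9.2
tool_pos: [0.6098, -0.1059, 0.0959]
tool_rot: [-0.452, 3.108, -0.001]
contact_force: [-0.0, -0.1, -1.6]
opening: 0.0589
finger_force: 33.6
```

No contact. Release, wait, then rise and swing back toward the rack.

Emit:
play_rows(targets=[[[0,0,0,0,0,0,92],[0,0,0,0,0,0,92],[0,0,0,0,0,0,92],[0,0,0,0,0,0,92],[0,0,0,0,0,0,92],[0,0,-15,0,0,0,92],[0,0,-25,0,0,0,92],[0,0,-30,0,0,0,92],[0,0,-20,0,0,0,92],[-12,0,-10,0,0,0,92],[-12,0,0,0,0,0,92],[-10,0,0,0,0,0,92]]])

```text
time: 10.2
tool_pos: [0.6433, -0.0959, 0.1977]
tool_rot: [-0.452, 3.105, -0.001]
contact_force: [0.9, 0.1, -0.7]
opening: 0.0785
finger_force: 0.0
```

Run:
```python
from h import *
import pickle
o=bot.get_obs();print(o["tool_pos"],o["opening"])
i=save("wrist","w5.png",(140,20,480,250),2.2);pickle.dump((i,o),open("w5.pkl","wb"))
from fit import P,r
Rt=rackR(r.x[2]);m=P(r.x,r.x[3],r.x[5],.01);go(m-.07*Rt[:,2],Rt)
```

```text
[ 0.6433 -0.0959  0.1977] 0.07846903017733685
t 10.25 pos [ 0.644  -0.0954  0.1961] turn [-0.0004 -0.5217  0.0012] shift before turn [ 41.3532 421.4993  93.1822] after turn [ 82.8118 421.3896  60.2297]
```

View pics/w5.png

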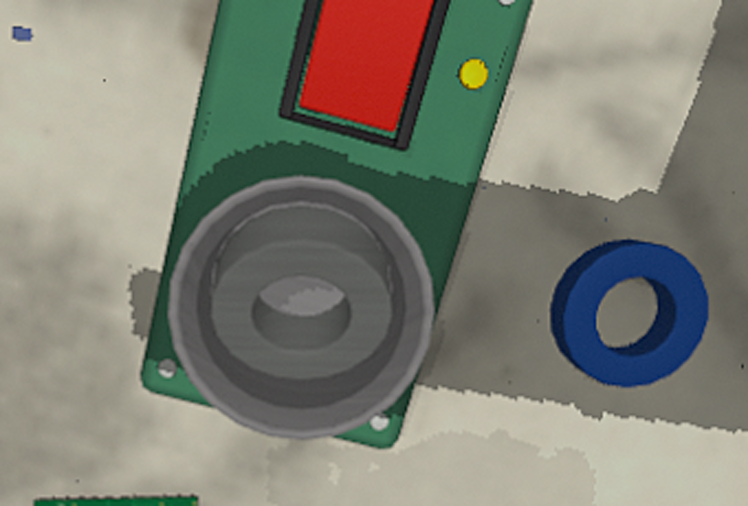

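Ring is in the tube (face about x 212–391, y 240–380 in the crop; rim 170–433, 178–438) but it looks squashed; I check against the projection of a flat ring.

```bash
cat > chk.py <<'E'
from inhand import *
import pickle
i,o=pickle.load(open("w5.pkl","rb"))
Rm=R.from_rotvec(o["tool_rot"]).as_matrix()
c=atz(i,140+301/2.2,20+308/2.2,.098,o);print("tube",c)
def circ(z,D,tilt=0,c=c,zc=None):
    a=np.linspace(0,2*np.pi,73);w=np.column_stack([D/2*np.cos(a),D/2*np.sin(a),0*a])+[c[0],c[1],z]
    p=(project(i,(w-o["tool_pos"])@Rm)-[140,20])*2.2;return np.round(np.r_[p.min(0),p.max(0)])
for n,z,D in(("rim",.098,.082),("rim in",.098,.075),("bore",.088,.066),("face",.069,.06),("face hole",.069,.032),("bot hole",.049,.032),("bot",.049,.06)):print(n,circ(z,D))
im=i["color"][110:200,220:345].astype(float);im=np.clip(im*1.9-40,0,255).astype(np.uint8)[:,:,::-1]
cv2.imwrite("pics/w5b.png",cv2.resize(im,None,fx=6,fy=6,interpolation=cv2.INTER_CUBIC))
E
python3 chk.py
```

```text
tube [ 0.6121 -0.105   0.098 ]
rim [166. 167. 436. 436.]
rim in [177. 180. 425. 426.]
bore [196. 195. 406. 403.]
face [212. 203. 390. 380.]
face hole [254. 246. 348. 341.]
bot hole [257. 241. 345. 329.]
bot [218. 200. 384. 367.]
```

View pics/w5b.png

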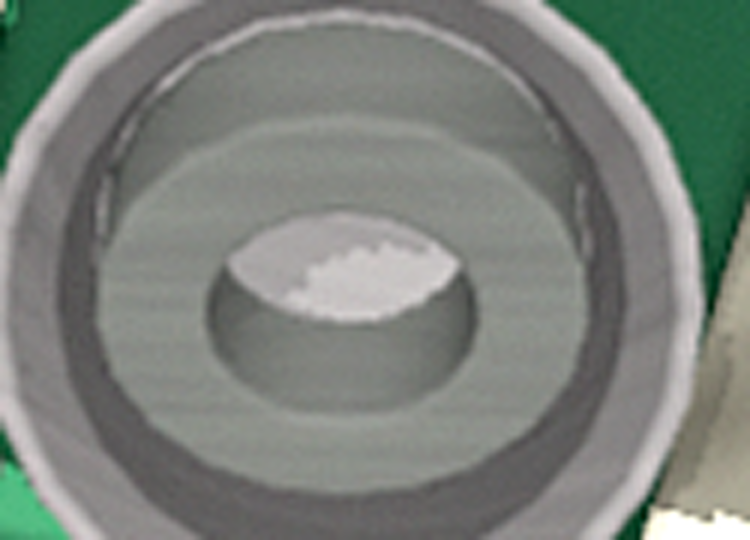

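The ring hangs tilted: its near side is high, propped on the bore lip, because it pivoted about the pads (it was held 2.4 mm off centre). I press the raised near side down gently with the shut fingers.

Run:
```python
from h import *
Rt=rackR(.2884,0);go(np.array([.612,-.105,.13])+.016*Rt[:,0],Rt)
```

```text
t 10.25 pos [ 0.644  -0.0954  0.1961] turn [-0.0007  0.0019  0.001 ] shift before turn [49.4869  0.0029 65.9634] after turn [49.3587 -0.0956 66.0594]
```

Emit:
play_rows(targets=[[[10,0,0,0,0.002,0,0],[14,0,0,0,0,0,0],[14,0,10,0,0,0,0],[11,0,12,0,0,0,0],[0,0,14,0,0,0,0],[0,0,12,0,0,0,0],[0,0,10,0,0,0,0],[0,0,6,0,0,0,0],[0,0,0,0,0,0,0],[0,0,0,0,0,0,0]]])

```text
time: 11.08
tool_pos: [0.5954, -0.1102, 0.132]
tool_rot: [0.453, -3.108, 0.002]
contact_force: [0.9, 0.3, 0.1]
opening: -0.0004
finger_force: 0.0
```

Emit:
play_rows(targets=[[[0,0,4,0,0,0,0],[0,0,4,0,0,0,0],[0,0,4,0,0,0,0],[0,0,4,0,0,0,0],[0,0,4,0,0,0,0],[0,0,4,0,0,0,0],[0,0,4,0,0,0,0],[0,0,2,0,0,0,0],[0,0,0,0,0,0,0]]])

```text
time: 11.83
tool_pos: [0.595, -0.1102, 0.1013]
tool_rot: [0.452, -3.107, 0.001]
contact_force: [0.4, 0.6, 0.2]
opening: -0.0002
finger_force: 0.0
```

Emit:
play_rows(targets=[[[-1.5,0,2,0,0,0,0],[0,0,3,0,0,0,0],[0,0,3,0,0,0,0],[0,0,3,0,0,0,0],[0,0,2,0,0,0,0],[0,0,0,0,0,0,0]]])

```text
time: 12.33
tool_pos: [0.5965, -0.1097, 0.0883]
tool_rot: [0.452, -3.107, 0.001]
contact_force: [0.6, -0.4, 0.1]
opening: 0.0001
finger_force: 0.0
```

Emit:
play_rows(targets=[[[0,0,2,0,0,0,0],[0,0,2,0,0,0,0],[0,0,2,0,0,0,0],[0,0,2,0,0,0,0],[0,0,0,0,0,0,0]]])

```text
time: 12.75
tool_pos: [0.5965, -0.1097, 0.0804]
tool_rot: [0.452, -3.107, 0.001]
contact_force: [-0.2, -0.3, -0.8]
opening: -0.0002
finger_force: 0.0
```

Emit:
play_rows(targets=[[[0,0,2,0,0,0,0],[0,0,2,0,0,0,0],[0,0,2,0,0,0,0],[0,0,1.5,0,0,0,0],[0,0,0,0,0,0,0]]])

```text
time: 13.17
tool_pos: [0.5965, -0.1097, 0.073]
tool_rot: [0.452, -3.107, 0.001]
contact_force: [-0.7, -0.7, -1.0]
opening: -0.0001
finger_force: 0.0
```

Emit:
play_rows(targets=[[[0,0,1,0,0,0,0],[0,0,1,0,0,0,0],[0,0,1,0,0,0,0],[0,0,0,0,0,0,0]]])

```text
time: 13.5
tool_pos: [0.5967, -0.1097, 0.0704]
tool_rot: [0.452, -3.108, 0.001]
contact_force: [0.0, -0.2, -0.3]
opening: 0.0002
finger_force: 0.0
```

Emit:
play_rows(targets=[[[0,0,-10,0,0,0,0],[0,0,-20,0,0,0,0],[0,0,-30,0,0,0,50],[0,0,-30,0,0,0,90],[-15,0,-26,0,0,0,90],[-18,0,-10,0,0,0,90],[-16,0,0,0,0,0,90],[0,0,0,0,0,0,90],[0,0,0,0,0,0,90]]])

```text
time: 14.25
tool_pos: [0.644, -0.0954, 0.1966]
tool_rot: [0.453, -3.108, 0.001]
contact_force: [-0.6, -0.5, -0.2]
opening: 0.0769
finger_force: 0.0
```

```bash
cat > chk2.py <<'E'
from inhand import *
import pickle,sys
o=bot.get_obs();i=bot.get_image("wrist");pickle.dump((i,o),open(sys.argv[1],"wb"))
i0,o0=pickle.load(open("w5.pkl","rb"))
for nm,(I,O) in(("before",(i0,o0)),("now",(i,o))):
    Rm=R.from_rotvec(O["tool_rot"]).as_matrix()
    def circ(z,D):
        a=np.linspace(0,2*np.pi,73);w=np.column_stack([D/2*np.cos(a),D/2*np.sin(a),0*a])+[.612,-.105,z]
        return project(I,(w-O["tool_pos"])@Rm)
    g=cv2.cvtColor(I["color"],cv2.COLOR_RGB2GRAY);h=circ(.069,.032);c=h.mean(0)
    print(nm,O["tool_pos"],"pred top hole",np.round(np.r_[h.min(0),h.max(0)],1),"bot hole",np.round(np.r_[circ(.049,.032).min(0),circ(.049,.032).max(0)],1))
    f=circ(.069,.06);u=int(round(c[0]))
    print(" face pred rows",f.min(0)[1],f.max(0)[1],"bore",circ(.088,.066).min(0)[1],circ(.088,.066).max(0)[1])
    r0=int(f.min(0)[1])-10; print(" column from row",r0,g[r0:int(f.max(0)[1])+12,u].tolist())
    x0=int(f.min(0)[0])-10; print(" row from col",x0,g[int(c[1]),x0:int(f.max(0)[0])+10].tolist())
E
python3 chk2.py w6.pkl
```

```text
before [ 0.6433 -0.0959  0.1977] pred top hole [255.3 131.7 298.3 174.7] bot hole [256.7 129.4 296.9 169.7]
 face pred rows 111.96647301705046 192.65669892339872 bore 108.39145819835005 203.31351487590763
 column from row 101 [134, 117, 110, 96, 78, 76, 77, 77, 76, 73, 94, 118, 102, 83, 89, 89, 89, 91, 91, 90, 93, 93, 91, 91, 88, 89, 89, 92, 99, 100, 97, 93, 92, 92, 93, 96, 96, 95, 92, 93, 92, 92, 94, 87, 101, 114, 108, 106, 109, 109, 108, 112, 123, 124, 127, 125, 124, 123, 123, 124, 126, 128, 109, 88, 89, 90, 90, 90, 91, 90, 89, 88, 90, 91, 93, 93, 88, 91, 98, 104, 101, 99, 98, 97, 95, 97, 98, 97, 96, 96, 95, 81, 71, 73, 74, 75, 76, 74, 73, 74, 72, 73, 72]
 row from col 226 [85, 84, 86, 79, 67, 66, 66, 66, 67, 74, 83, 90, 92, 94, 93, 92, 92, 93, 93, 93, 94, 93, 94, 92, 94, 93, 92, 94, 93, 93, 91, 89, 104, 110, 109, 110, 110, 109, 109, 110, 110, 109, 109, 111, 110, 109, 108, 107, 114, 123, 121, 123, 127, 126, 125, 126, 127, 125, 125, 125, 125, 124, 126, 125, 126, 126, 125, 126, 126, 123, 100, 86, 91, 92, 93, 92, 91, 93, 91, 92, 94, 92, 92, 92, 93, 93, 92, 92, 94, 95, 86, 76, 67, 62, 
[... 525 characters left out ...]
123, 124, 125, 125, 125, 126, 125, 126, 127, 125, 130, 97, 60, 64, 63, 64, 101, 117, 115, 113, 111, 110, 108, 106, 111, 109, 111, 110, 109, 108, 109, 107, 110, 90, 72, 73, 74, 74, 75, 73, 70, 72, 73, 74, 73]
 row from col 225 [86, 84, 85, 81, 71, 63, 67, 66, 65, 62, 92, 99, 89, 93, 102, 110, 109, 110, 109, 110, 110, 109, 110, 109, 109, 111, 108, 111, 110, 97, 67, 65, 98, 112, 108, 106, 117, 125, 126, 125, 126, 125, 125, 123, 124, 124, 125, 124, 124, 123, 124, 123, 125, 123, 125, 124, 124, 124, 125, 123, 124, 125, 123, 123, 125, 124, 124, 124, 122, 123, 126, 99, 56, 74, 103, 113, 111, 111, 111, 112, 112, 114, 112, 110, 110, 110, 111, 111, 112, 113, 111, 94, 76, 69, 65, 65, 66, 63, 74, 83, 87]
```

Face now spans rows 113–191 and the hole 131–175, as predicted for a flat ring on the floor. Now the second ring, with the 2 mm grip offset corrected.

Run:
```python
from fit import *
Rt=rackR(r.x[2]);m=P(r.x,r.x[3],r.x[5],.01)-.0022*Rt[:,0];go(m-.07*Rt[:,2],Rt)
```

```text
t 14.3 pos [ 0.6436 -0.0957  0.1966] turn [-0.0005 -0.525   0.0009] shift before turn [ 38.848  421.6431  92.7511] after turn [ 80.5261 421.5482  60.8891]
```

Emit:
play_rows(targets=[[[3,25,0,0,0,0,90],[3,37,0,0,0,0,90],[3,38,0,0,0,0,90],[4,38,0,0,0,0,90],[4,38,0,0,0,0,90],[4,38,0,0,0,0,90],[4,38,0,0,0,0,90],[4,38,0,0,0,0,90],[4,38,0,0,0,0,90],[3,38,0,0,0,0,90],[2,35,0,0,0,0,90],[1,21,0,0,0,0,90]]])

```text
time: 15.3
tool_pos: [0.4843, 0.2998, 0.1966]
tool_rot: [0.455, -3.108, 0.0]
contact_force: [-0.2, -0.3, 0.2]
opening: 0.0772
finger_force: 0.0
```

Emit:
play_rows(targets=[[[0,0,0,0,-0.075,0,90],[0,0,0,0,-0.075,0,90],[0,0,0,0,-0.075,0,90],[0,0,0,0,-0.075,0,90],[0,0,0,0,-0.075,0,90],[0,0,0,0,-0.075,0,90],[0,0,0,0,-0.075,0,90],[0,0,0,0,0,0,90],[0,0,0,0,0,0,90]]])

```text
time: 16.05
tool_pos: [0.4853, 0.2966, 0.1956]
tool_rot: [-0.379, 2.594, 0.1]
contact_force: [-0.4, 0.5, 0.7]
opening: 0.0771
finger_force: 0.0
```

Run:
```python
from fit import *
Rt=rackR(r.x[2]);m=P(r.x,r.x[3],r.x[5],.01)-.0022*Rt[:,0];go(m-.05*Rt[:,2],Rt)
```

```text
t 16.05 pos [0.4853 0.2966 0.1956] turn [-0.0004 -0.0005  0.002 ] shift before turn [ 45.1361   0.5194 100.1354] after turn [ 45.1848   0.3924 100.114 ]
```

Emit:
play_rows(targets=[[[8,0,10,0,0,0,90],[10,0,18,0,0,0,90],[10,0,20,0,0,0,90],[10,0,20,0,0,0,90],[7,0.5,18,0,0,0,90],[0,0,10,0,0,0,90],[0,0,4,0,0,0,90],[0,0,0,0,0,0,90],[0,0,0,0,0,0,90]]])

```text
time: 16.8
tool_pos: [0.4974, 0.3016, 0.0887]
tool_rot: [-0.376, 2.593, 0.101]
contact_force: [0.5, -0.1, 0.4]
opening: 0.0768
finger_force: 0.0
```

Run:
```python
from fit import *
from inhand import project,face
Rt=rackR(r.x[2]);m=P(r.x,r.x[3],r.x[5],.01);o=bot.get_obs();go(m-.0022*Rt[:,0]+.009*Rt[:,2],Rt,o)
j=bot.get_image("wrist");Rm=R.from_rotvec(o["tool_rot"]).as_matrix()
w=np.array([P(r.x,r.x[3]+a,r.x[5]+b,.02) for a,b in((.029,0),(-.029,0),(0,-.029),(0,.029),(0,0))])
px=project(j,(w-o["tool_pos"])@Rm);print(px)
g=cv2.cvtColor(j["color"],cv2.COLOR_RGB2GRAY);s=j["color"].max(2).astype(int)-j["color"].min(2)
c=px[4].round().astype(int)
print("col",c[1]-75,s[c[1]-75:c[1]+75,c[0]].tolist());print("row",c[0]-75,s[c[1],c[0]-75:c[0]+75].tolist())
```

```text
t 16.8 pos [0.4974 0.3016 0.0887] turn [-0.0002  0.0013 -0.0002] shift before turn [ 3.1061 -0.9385 60.0554] after turn [ 3.027  -0.9495 60.0593]
[[274.8026 278.1956]
 [274.4951 175.9598]
 [220.4507 229.283 ]
 [328.8636 229.1622]
 [274.6543 229.2348]]
col 154 [28, 2, 1, 3, 1, 1, 4, 1, 3, 2, 3, 1, 2, 3, 2, 2, 2, 4, 1, 2, 2, 1, 1, 3, 4, 4, 5, 4, 4, 3, 5, 3, 6, 6, 5, 5, 4, 5, 6, 5, 5, 4, 5, 5, 5, 3, 18, 66, 89, 84, 82, 83, 81, 81, 81, 79, 80, 80, 80, 80, 77, 81, 83, 83, 83, 81, 78, 78, 80, 65, 51, 54, 54, 53, 54, 54, 54, 54, 55, 55, 55, 51, 45, 46, 47, 48, 45, 46, 46, 48, 41, 14, 3, 1, 2, 1, 2, 1, 1, 2, 1, 2, 2, 2, 4, 5, 6, 5, 5, 7, 7, 6, 6, 7, 7, 6, 5, 5, 6, 6, 7, 5, 5, 3, 5, 41, 76, 77, 75, 76, 76, 78, 77, 78, 77, 80, 87, 45, 19, 16, 21, 20, 21, 20, 19, 20, 19, 20, 22, 20]
row 200 [80, 81, 80, 80, 81, 80, 80, 80, 81, 80, 80, 80, 79, 80, 80, 81, 80, 80, 80, 83, 83, 35, 7, 5, 5, 7, 5, 6, 6, 6, 5, 6, 6, 5, 5, 4, 5, 8, 5, 6, 6, 6, 6, 5, 4, 5, 3, 1, 0, 0, 5, 21, 45, 49, 45, 48, 46, 46, 46, 45, 46, 46, 46, 46, 46, 45, 48, 52, 55, 55, 55, 54, 55, 54, 55, 54, 55, 55, 53, 55, 54, 54, 55, 55, 55, 55, 54, 55, 54, 54, 55, 54, 54, 56, 54, 55, 53, 54, 56, 52, 46, 22, 3, 2, 2, 1, 3, 5, 6, 6, 5, 5, 6, 6, 5, 5, 6, 6, 5, 5, 4, 6, 4, 5, 5, 5, 5, 5, 5, 5, 8, 56, 85, 81, 80, 80, 80, 79, 79, 79, 80, 79, 80, 78, 79, 80, 79, 79, 80, 79]
```

Emit:
play_rows(targets=[[[2.3,-0.4,10,0,0,0,90],[0,0,12,0,0,0,90],[0,0,12,0,0,0,90],[0,0,10,0,0,0,90],[0,0,8,0,0,0,90],[0,0,5,0,0,0,90],[0,0,3,0,0,0,90],[0,0,0,0,0,0,90],[0,0,0,0,0,0,90]]])

```text
time: 17.6
tool_pos: [0.5238, 0.309, 0.0346]
tool_rot: [-0.378, 2.593, 0.101]
contact_force: [0.6, 0.4, 0.3]
opening: 0.0767
finger_force: 0.0
```

Emit:
play_rows(targets=[[[0,0,0,0,0,0,55],[0,0,0,0,0,0,55],[0,0,0,0,0,0,55],[0,0,0,0,0,0,55],[0,0,0,0,0,0,55],[0,0,0,0,0,0,55],[0,0,0,0,0,0,55]]], newtons=30)

```text
time: 18.18
tool_pos: [0.5236, 0.3089, 0.0352]
tool_rot: [-0.377, 2.593, 0.101]
contact_force: [-7.8, -3.5, 6.0]
opening: 0.0596
finger_force: 30.0
```

Emit:
play_rows(targets=[[[0,0,-3,0,0,0,55],[0,0,-8,0,0,0,55],[0,0,-14,0,0,0,55],[0,0,-20,0,0,0,55],[0,0,-20,0,0,0,55],[0,0,-20,0,0,0,55],[0,0,-20,0,0,0,55],[0,0,-20,0,0,0,55],[0,0,-20,0,0,0,55],[0,0,-10,0,0,0,55],[0,0,0,0,0,0,55]]])

```text
time: 19.1
tool_pos: [0.4487, 0.2876, 0.1716]
tool_rot: [-0.378, 2.591, 0.106]
contact_force: [-0.3, 0.2, -1.2]
opening: 0.0594
finger_force: 33.6
```

Emit:
play_rows(targets=[[[0,0,0,0,0.066,0,55],[0,0,0,0,0.066,0,55],[0,0,0,0,0.066,0,55],[0,0,0,0,0.066,0,55],[0,0,0,0,0.066,0,55],[0,0,0,0,0.066,0,55],[0,0,0,0,0.066,0,55],[0,0,0,0,0.063,0,55],[0,0,0,0,0,0,55],[0,0,0,0,0,0,55]]])

```text
time: 19.93
tool_pos: [0.4496, 0.2866, 0.1667]
tool_rot: [0.45, -3.107, 0.003]
contact_force: [0.1, -0.3, -2.9]
opening: 0.0594
finger_force: 33.5
```

Run:
```python
from inhand import *
o=bot.get_obs();j=bot.get_image("wrist")
Rt=rackR(.2884,0);go([.612,-.105,.18],Rt,o);print(o["opening"],o["finger_force"],o["contact_force"])
p=project(j,face([0,0,-.0138,0]));print(np.r_[p.min(0),p.max(0)])
g=cv2.cvtColor(j["color"],cv2.COLOR_RGB2GRAY)
print("col 277 from 195",g[195:390,277].tolist())
c=int((p.min(0)[1]+p.max(0)[1])/2);print("row",c,"from 190",g[c,190:365].tolist())
```

```text
t 19.9333 pos [0.4496 0.2866 0.1667] turn [-0.0017 -0.0023 -0.0008] shift before turn [ -44.6007 -421.5925  -12.6836] after turn [ -44.2864 -421.6063  -13.3126]
0.059407452190705735 33.54337602853775 [ 0.0987 -0.3088 -2.8769]
[200.6843 218.0164 351.5381 353.1406]
col 277 from 195 [110, 111, 112, 112, 111, 111, 111, 114, 116, 94, 63, 61, 62, 63, 62, 64, 63, 66, 63, 63, 64, 62, 65, 73, 100, 112, 105, 103, 102, 101, 100, 99, 98, 98, 98, 100, 100, 102, 102, 103, 103, 100, 102, 100, 100, 100, 98, 99, 99, 100, 101, 100, 101, 101, 98, 98, 91, 138, 159, 156, 157, 159, 158, 157, 157, 158, 157, 157, 155, 159, 161, 163, 164, 163, 162, 160, 160, 160, 160, 159, 157, 155, 155, 152, 151, 152, 151, 152, 157, 159, 163, 163, 164, 163, 162, 162, 162, 162, 163, 162, 161, 162, 163, 162, 162, 163, 167, 165, 92, 51, 58, 58, 61, 61, 61, 61, 60, 60, 60, 60, 61, 59, 61, 61, 60, 61, 60, 59, 61, 60, 62, 64, 68, 84, 97, 95, 93, 92, 91, 92, 89, 89, 90, 90, 89, 89, 91, 90, 91, 91, 91, 92, 93, 90, 90, 90, 90, 92, 89, 82, 93, 167, 184, 181, 182, 183, 182, 182, 182, 182, 183, 182, 183, 183, 183, 184, 184, 184, 182, 1
[... 151 characters left out ...]
8, 87, 88, 87, 88, 86, 86, 88, 88, 86, 86, 88, 88, 86, 89, 88, 88, 88, 87, 89, 88, 88, 89, 87, 88, 88, 89, 87, 89, 77, 59, 56, 58, 59, 58, 61, 57, 50, 108, 158, 172, 166, 166, 164, 164, 163, 163, 163, 164, 164, 164, 164, 163, 164, 165, 162, 165, 165, 163, 164, 164, 162, 163, 163, 162, 162, 162, 162, 163, 162, 162, 163, 161, 162, 162, 163, 163, 163, 163, 163, 162, 161, 161, 162, 162, 164, 161, 163, 162, 163, 163, 164, 163, 163, 163, 164, 163, 155, 151, 152, 151, 153, 159, 143, 87, 48, 55, 55, 56, 56, 57, 52, 58, 81, 90, 88, 89, 88, 89, 88, 89, 89, 89, 88, 88, 89, 88, 88, 88, 89, 89, 89, 88, 88, 90, 88, 90, 90, 89, 89, 89, 91, 89, 90, 90, 89, 94, 59, 18, 20, 19, 17, 17, 14, 13, 15, 21, 17, 18]
```

Run:
```python
from inhand import *
o=bot.get_obs();j=bot.get_image("wrist");s=fit(j,np.array([201,218.7,353,355.3]));print(s.x)
Rt=rackR(.2884,0);go(np.array([.612,-.105,.17])-Rt@np.r_[s.x[:2],0],Rt,o)
```

```text
[ 0.      0.0003 -0.0149 -0.0082]
t 19.9833 pos [0.4493 0.2865 0.1671] turn [-0.0016 -0.0012 -0.0001] shift before turn [ -44.695  -421.961    -2.2607] after turn [ -44.6676 -421.9601   -2.8938]
```

Emit:
play_rows(targets=[[[-2,-22,0,-0.002,-0.001,0,55],[-4,-38,0,0,0,0,55],[-4,-38,0,0,0,0,55],[-4,-38,0,0,0,0,55],[-4,-38,0,0,0,0,55],[-4,-38,0,0,0,0,55],[-4,-38,0,0,0,0,55],[-4,-38,0,0,0,0,55],[-4,-38,0,0,0,0,55],[-4,-38,0,0,0,0,55],[-4,-35,0,0,0,0,55],[-2.5,-22,0,0,0,0,55]]])

```text
time: 21.03
tool_pos: [0.6119, -0.1068, 0.1679]
tool_rot: [-0.451, 3.108, 0.0]
contact_force: [0.2, 1.2, -2.2]
opening: 0.0593
finger_force: 33.5
```

Emit:
play_rows(targets=[[[0,0,5,0,0,0,55],[0,0,12,0,0,0,55],[0,0,12,0,0,0,55],[0,0,10,0,0,0,55],[0,0,8,0,0,0,55],[0,0,5,0,0,0,55],[0,0,3,0,0,0,55],[0,0,0,0,0,0,55],[0,0,0,0,0,0,55]]])

```text
time: 21.78
tool_pos: [0.6121, -0.1038, 0.1132]
tool_rot: [-0.453, 3.108, 0.002]
contact_force: [0.1, 0.3, -1.6]
opening: 0.0591
finger_force: 33.6
```

Run:
```python
from h import *
o=bot.get_obs();Rt=rackR(.2884,0);go(np.array([.612,-.105,.092])-Rt@np.array([0,.0003,0]),Rt,o);print(o["contact_force"])
```

```text
t 21.7833 pos [ 0.6121 -0.1038  0.1132] turn [0.0009 0.0007 0.0011] shift before turn [ 0.4461 -1.4527 21.1811] after turn [ 0.4307 -1.4341 21.1827]
[ 0.1088  0.3127 -1.643 ]
```

Emit:
play_rows(targets=[[[0.4,-1.3,5,0,0,0,55],[0,0,5,0,0,0,55],[0,0,4,0,0,0,55],[0,0,3,0,0,0,55],[0,0,0,0,0,0,55],[0,0,0,0,0,0,55]]])

```text
time: 22.28
tool_pos: [0.6117, -0.1054, 0.0955]
tool_rot: [0.452, -3.108, -0.002]
contact_force: [0.1, -0.6, -1.0]
opening: 0.0592
finger_force: 33.6
```

Emit:
play_rows(targets=[[[0,0,1.5,0,0,0,55],[0,0,1.5,0,0,0,55],[0,0,0,0,0,0,55],[0,0,0,0,0,0,55]]])

```text
time: 22.62
tool_pos: [0.6121, -0.1053, 0.0932]
tool_rot: [-0.452, 3.108, 0.002]
contact_force: [0.4, 0.8, -0.7]
opening: 0.0591
finger_force: 34.3
```

Emit:
play_rows(targets=[[[0,0,0,0,0,0,92],[0,0,0,0,0,0,92],[0,0,0,0,0,0,92],[0,0,0,0,0,0,92],[0,0,0,0,0,0,92],[0,0,-15,0,0,0,92],[0,0,-25,0,0,0,92],[0,0,-30,0,0,0,92],[0,0,-24,0,0,0,92],[-12,0,-10,0,0,0,92],[-12,0,0,0,0,0,92],[-9,0,0,0,0,0,92]]])

```text
time: 23.62
tool_pos: [0.6445, -0.0958, 0.198]
tool_rot: [-0.452, 3.107, 0.002]
contact_force: [0.4, 0.2, -0.5]
opening: 0.0784
finger_force: 0.0
```

Run:
```python
from inhand import *
import pickle
bot.get_image("wrist");o=bot.get_obs();I=bot.get_image("wrist");pickle.dump((I,o),open("w7.pkl","wb"));print(o["tool_pos"],o["opening"])
Rm=R.from_rotvec(o["tool_rot"]).as_matrix()
def circ(z,D):
    a=np.linspace(0,2*np.pi,73);w=np.column_stack([D/2*np.cos(a),D/2*np.sin(a),0*a])+[.612,-.105,z]
    p=project(I,(w-o["tool_pos"])@Rm);return np.round(np.r_[p.min(0),p.max(0)],1),p.mean(0)
f,_=circ(.089,.06);h,c=circ(.089,.032);b,_=circ(.049,.032);print("face",f,"hole",h,"floor hole",b,"bore",circ(.088,.066)[0])
g=cv2.cvtColor(I["color"],cv2.COLOR_RGB2GRAY)
r0,x0=int(f[1])-12,int(f[0])-12
print("col from",r0,g[r0:int(f[3])+12,int(c[0])].tolist());print("row from",x0,g[int(c[1]),x0:int(f[2])+12].tolist())
```

```text
[ 0.6449 -0.0953  0.1961] 0.07827468234279822
face [232.3 111.2 319.9 198.5] hole [252.8 132.6 299.5 179.2] floor hole [255.9 128.1 296.3 168.7] bore [228.1 106.5 324.1 202.2]
col from 99 [131, 114, 108, 94, 76, 76, 76, 75, 76, 76, 81, 77, 60, 86, 111, 112, 113, 109, 109, 110, 110, 111, 111, 111, 110, 107, 108, 108, 106, 108, 108, 105, 105, 90, 99, 113, 110, 109, 112, 112, 113, 113, 109, 106, 110, 124, 125, 121, 121, 122, 125, 123, 123, 124, 123, 125, 125, 124, 122, 122, 123, 124, 125, 126, 124, 127, 127, 127, 127, 127, 94, 60, 63, 64, 76, 73, 65, 64, 66, 61, 83, 107, 115, 112, 111, 109, 107, 107, 108, 107, 109, 112, 107, 108, 107, 107, 108, 108, 94, 74, 73, 72, 73, 72, 69, 77, 92, 95, 96, 95, 96]
row from 220 [92, 85, 88, 88, 89, 86, 87, 87, 75, 62, 64, 65, 65, 62, 85, 106, 109, 109, 109, 108, 109, 108, 110, 108, 108, 109, 109, 108, 110, 111, 109, 110, 112, 89, 59, 58, 58, 75, 102, 111, 109, 107, 110, 107, 108, 108, 107, 117, 124, 122, 123, 123, 122, 123, 122, 124, 124, 124, 125, 125, 126, 124, 125, 125, 126, 125, 124, 124, 125, 124, 124, 124, 125, 127, 126, 94, 58, 74, 74, 60, 67, 99, 111, 111, 112, 112, 110, 110, 111, 111, 110, 110, 110, 110, 110, 109, 112, 111, 110, 108, 80, 61, 65, 68, 83, 87, 87, 86, 84, 89, 87]
```

Ring 2's face spans rows 112–197 and the hole 132–179, matching a flat ring on top of the first. Now I locate the rocker from the w4 picture.

Run:
```python
from inhand import *
import pickle
i,o=pickle.load(open("w4.pkl","rb"));k=1/1.42
for n,u,v,z in(("L",375,5,.046),("L",322,245,.046),("R",574,5,.046),("R",484,292,.046),("bez",411,80,.05),("bez",493,101,.05),("red far L",424,76,.05),("red far R",488,94,.05)):print(n,atz(i,u*k,v*k,z,o))
b=np.array([.612,-.105])
for y in(-.015,.03,.05):
    u=np.array([np.cos(y),np.sin(y)]);print(y,"rocker",b-.086*u,"near pt",b-.103*u)
```

```text
L [ 0.5279 -0.1566  0.046 ]
L [ 0.658 -0.152  0.046]
R [ 0.4987 -0.0578  0.046 ]
R [ 0.6585 -0.0521  0.046 ]
bez [ 0.558  -0.1282  0.05  ]
bez [ 0.5557 -0.0832  0.05  ]
red far L [ 0.5542 -0.1222  0.05  ]
red far R [ 0.5531 -0.0869  0.05  ]
-0.015 rocker [ 0.526  -0.1037] near pt [ 0.509  -0.1035]
0.03 rocker [ 0.526  -0.1076] near pt [ 0.509  -0.1081]
0.05 rocker [ 0.5261 -0.1093] near pt [ 0.5091 -0.1101]
```

Run:
```python
from h import *
go([.5125,-.108,.09],rackR(.035,0))
```

```text
t 23.7167 pos [ 0.6439 -0.0955  0.1954] turn [ 0.0018 -0.0019  0.2544] shift before turn [129.363   25.3489 105.6325] after turn [131.799   -7.8659 105.3695]
```

Emit:
play_rows(targets=[[[0,0,0,0,0,0.085,0],[0,0,0,0,0,0.085,0],[0,0,0,0,0,0.085,0],[20,-1,0,0,0,0,0],[33,-2,0,0,0,0,0],[33,-2,0,0,0,0,0],[30,-2,8,0,0,0,0],[16,-1,16,0,0,0,0],[0,0,22,0,0,0,0],[0,0,22,0,0,0,0],[0,0,20,0,0,0,0],[0,0,12,0,0,0,0]]])

```text
time: 24.72
tool_pos: [0.51, -0.1084, 0.0938]
tool_rot: [0.053, -3.137, -0.003]
contact_force: [-0.4, 0.2, 0.5]
opening: -0.0001
finger_force: 0.0
```

Run:
```python
from h import *
go([.5125,-.108,.07],rackR(.035,0))
```

```text
t 24.7167 pos [ 0.51   -0.1084  0.0938] turn [ 0.0017 -0.0038 -0.0012] shift before turn [-2.5578  0.3046 23.749 ] after turn [-2.4688  0.3429 23.7579]
```

Emit:
play_rows(targets=[[[-2,0,6,0,-0.003,0,0],[0,0,6,0,0,0,0],[0,0,6,0,0,0,0],[0,0,4,0,0,0,0],[0,0,2,0,0,0,0],[0,0,0,0,0,0,0],[0,0,0,0,0,0,0]]])

```text
time: 25.3
tool_pos: [0.5141, -0.1083, 0.0732]
tool_rot: [-0.053, 3.138, 0.002]
contact_force: [0.7, -0.1, -0.6]
opening: 0.0001
finger_force: 0.0
```

Emit:
play_rows(targets=[[[0,0,1.5,0,0,0,0],[0,0,1.5,0,0,0,0],[0,0,1.5,0,0,0,0],[0,0,1.5,0,0,0,0],[0,0,0,0,0,0,0]]])

```text
time: 25.72
tool_pos: [0.5137, -0.1082, 0.0664]
tool_rot: [-0.053, 3.139, 0.002]
contact_force: [-1.0, 0.5, -0.1]
opening: 0.0002
finger_force: 0.0
```

Emit:
play_rows(targets=[[[0,0,1,0,0,0,0],[0,0,1,0,0,0,0],[0,0,0,0,0,0,0]]])

```text
time: 25.97
tool_pos: [0.5141, -0.1083, 0.0652]
tool_rot: [-0.054, 3.138, 0.002]
contact_force: [-1.7, 0.4, 2.6]
opening: 0.0004
finger_force: 1.5
```

Contact at about z = 0.065. Keep pressing in small steps.

Emit:
play_rows(targets=[[[0,0,1,0,0,0,0],[0,0,1,0,0,0,0],[0,0,1,0,0,0,0],[0,0,0,0,0,0,0]]])

```text
time: 26.3
tool_pos: [0.5138, -0.1084, 0.0618]
tool_rot: [-0.053, 3.139, 0.002]
contact_force: [-1.2, -0.3, 2.2]
opening: -0.0
finger_force: 1.1
```

Emit:
play_rows(targets=[[[0,0,1,0,0,0,0],[0,0,1,0,0,0,0],[0,0,1,0,0,0,0],[0,0,0,0,0,0,0]]])

```text
time: 26.63
tool_pos: [0.5136, -0.1083, 0.0585]
tool_rot: [-0.053, 3.139, 0.002]
contact_force: [-3.1, 0.5, 1.8]
opening: 0.0
finger_force: 1.7
```

Emit:
play_rows(targets=[[[0,0,1,0,0,0,0],[0,0,1,0,0,0,0],[0,0,0,0,0,0,0]]])

```text
time: 26.88
tool_pos: [0.5137, -0.1084, 0.0581]
tool_rot: [-0.054, 3.139, 0.001]
contact_force: [-8.8, 1.3, 11.6]
opening: 0.0002
finger_force: 6.4
```

Emit:
play_rows(targets=[[[0,0,1,0,0,0,0],[0,0,0.5,0,0,0,0],[0,0,0,0,0,0,0]]])

```text
time: 27.13
tool_pos: [0.5138, -0.1084, 0.0579]
tool_rot: [-0.054, 3.138, 0.001]
contact_force: [-12.8, 3.5, 18.0]
opening: 0.0001
finger_force: 10.2
```

It hit a hard stop after about 7 mm of travel, which is the full stroke. Retreat and check with the last picture.

Emit:
play_rows(targets=[[[0,0,-4,0,0,0,0],[0,0,-12,0,0,0,0],[0,0,-25,0,0,0,0],[0,0,-35,0,0,0,0],[0,0,-35,0,0,0,0],[-30,0,-15,0,0,0,0],[-35,0,0,0,0,0,0],[-35,0,0,0,0,0,0],[-10,0,0,0,0,0,0],[0,0,0,0,0,0,0],[0,0,0,0,0,0,0]]])

```text
time: 28.05
tool_pos: [0.6239, -0.1046, 0.1808]
tool_rot: [-0.053, 3.139, 0.002]
contact_force: [-0.7, 0.9, -0.4]
opening: -0.0
finger_force: 0.0
```

Run:
```python
from h import *
import pickle
o=bot.get_obs();print(o["tool_pos"],o["time"]);w=bot.get_image("wrist")["color"];s=bot.get_image("side")["color"]
s0=pickle.load(open("i0.pkl","rb"))["side"]["color"]
r=lambda a,f:cv2.resize(a[:,:,::-1],None,fx=f,fy=f,interpolation=cv2.INTER_CUBIC)
A=r(s0[160:230,220:310],3.3);B=r(s[160:230,220:310],3.3);L=np.vstack([A,B]);W=r(w[0:420,100:560],L.shape[0]/420)
cv2.imwrite("pics/fin.png",np.hstack([L,W]));print(L.shape,W.shape)
```

```text
[ 0.6239 -0.1046  0.1808] 28.05
(462, 297, 3) (462, 506, 3)
```

View pics/fin.png

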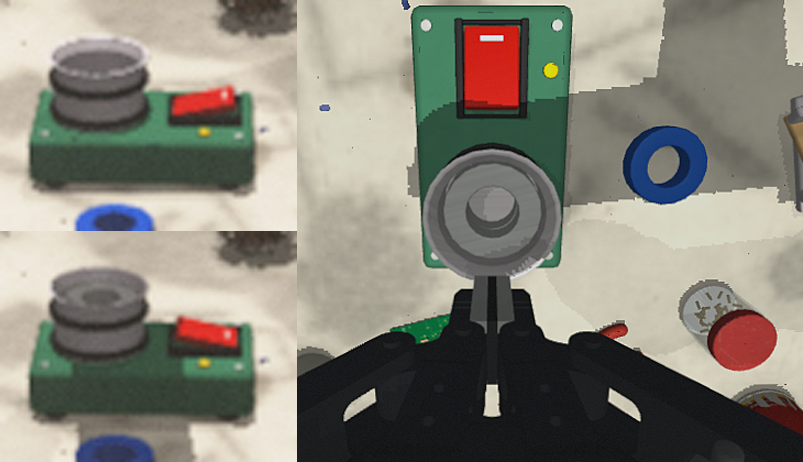

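The picture shows the rocker flipped: in the lower-left view the near end at about (230,338) is down and the tube-side end is up. The rings lie concentric and flat in the tube at about (492,205). The tool is clear of everything, so I hand the job in.

```bash
python3 -c "
from plant import bot
print(bot.job_done())"
```

```text
the job is handed in; nothing more can be done
None
```

Both rings lie flat, one on the other, in the tube, and the rocker is switched on and stays. The first ring landed tilted and was pressed flat before the second went in; the job was handed in at about 28 s.

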